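# Put the large weight away in the roll-top box

### The arm

A 7-joint arm with a two-finger parallel gripper is mounted at the origin on a cart in front of the work surface, level with it; the furniture and walls round the work are solid. World frame = base frame: x ahead of the robot, y to its left, z up, the work surface at z = 0. Lengths are in m, angles in rad, forces in N, time in s.
With the tool pointing down it reaches from about 0.4 to 0.9 m from the base axis. Payload 5.5 kg.
Tool frame: the origin (TCP) lies midway between the tips of the shut fingers; the grasp point (between the pads) lies 19 mm behind it; z points along the fingers, y is the line along which they close (so a half turn about z gives the same grasp; the last joint's range is limited). The gripper opens to 92 mm and grips with 3 to 60 N. Pads are 19 mm wide; open, the fingers measure 130 mm over their backs; the gripper's body (75 mm by 190 mm) begins 47 mm behind the grasp point.
Start: joints at [1.428, 0.501, -0.427, 1.55, 0.221, 1.138, -0.21], TCP at [0.257, -0.597, 0.227] pointing down, gripper open.
Joint ranges: [-2.88, 2.88], [-0.31, 2.03], [-1.54, 1.56], [0.2, 2.42], [-1.41, 4.55], [0.19, 2.02], [-2.57, 2.57]. Speed limits (rad/s): [2.57, 2.57, 3.14, 3.14, 3.14, 3.14, 3.14].

### API

Orientations are given as a unit quaternion [w, x, y, z].
In Python, from bench import arm, release, grasp, solver, state, grab_frame, camera_info, order, spotter gives the robot as it stands. Calls block until the motion is done:
- arm.move_ptp(position, orientation): joint-space move of the TCP to a pose.
- arm.move_l(position, max_speed=0.15, rot=None): straight line of the TCP; rot=None keeps the orientation; max_speed is the mean speed in m/s.
- arm.move_j(angles): joint-space move.
- release() and grasp(squeeze=None): open the fingers fully, or close them until they stop; squeeze is the grip in N (None keeps the last).
- arm.hold(seconds).
- solver.ik(position, orientation): joint angles nearest the present ones, or None.
- state(): the state.
- grab_frame(name): name is "scene" or "top" or "wrist"; returns (picture, depth): 400x640x3 uint8, red, green, blue; 400x640 float32, m along the optical axis (not along the pixel's ray), 0 where there is no reading.
- camera_info(name): a dict with "vfov" (degrees; the focal length in pixels is half the picture's height over the tangent of half this angle, whatever the lens; pixels are square), "cx", "cy" (the principal point, pixels), "R" (3x3) and "t" (3): a world point X has camera coordinates R X + t; the wrist camera has in their place "mount" (4x4, takes a point from camera to tool coordinates, whose origin is the TCP and whose axes are the flange's). Camera axes: x right, y down, z forward; pixel columns grow to the right and rows downward; lengths in m; the calibration is good to about 2 mm. The wrist camera is an equidistant fisheye: a pixel r from the principal point sees the ray r / f radians off the axis. A picture is of the moment at which its call begins: read the wrist's pose just before it. camera_info takes no time and is no camera call.
A pose or a line that the arm cannot do raises arm.PlanningError and nothing moves.
- order.job_done(): hands the job in; it is judged then, once.
Trained networks look in the newest picture that a camera, given by its name, has taken for a name from the list of things; names that differ only in an ending like _2 or _b are one class to them, and where a whole thing is asked for, a point or a joint stands for the part that bears it (a point fixed in the world has none). Each returns a list of dicts, best first, with "p" (0 to 1); they miss things now and then, are a little off and sometimes report something else, mostly with a low value. They report only what shows in the picture. A call takes as long as a camera call. They do not tell look-alikes from the thing itself.
- spotter.recognise(camera, target): "location" ([row, column] as shares, 0 to 1, of the picture: columns of its width, rows of its height, amid what is visible of it).
- spotter.masks_of(camera, target): "pixels" (400x640 bool, what is visible of it) and "location" ([row, column] as shares, 0 to 1, of the picture: columns of its width, rows of its height, amid what is visible of it).
- spotter.place_of(camera, target): "location" ([row, column] as shares, 0 to 1, of the picture: columns of its width, rows of its height: a listed point, or the origin of a listed thing).
The state is a dict: "t": time; "joints": joint angles; "joint_vel": joint speeds; "joint_torque": joint torques, N m; "tool_pos": TCP position; "ee_rot": TCP orientation; "contact_force": force on the tool from outside, world axes, zero at the start; "moment": the same for the moment, N m; "finger_gap": opening from 0.0 (shut) to 1.0 (fully open); "gripper_force": force on a finger pad.
Only numpy, scipy, OpenCV 4.12 (cv2) and the standard library are available. Lean on these libraries where they do the work, as an engineer would, in place of code of your own. Each camera call takes 0.05 s, during which the arm holds its last target. There are 200 camera calls.

### The job

Put the larger of the two calibration weights away in the grey roll-top box: slide the transport lock's knob on the front ledge all the way to its outer end stop, push the slatted shutter up and over by its lift bar until it stays fully open, then stand the weight upright on the floor inside and let go. Leave the smaller weight where it stands.

Things in the scene. Friction and masses are not known exactly. Their poses are not given: they have to be found in the camera images.
- rolltop: Fixed grey roll-top box, 350 deep (x), 332 wide (y), 276 high (mm). Origin: centre of its underside; x to its rear, y to its left, z up. Side cheeks' inner faces at y=+-150, round tops. Front sill: outer face x=-168, top z=98. A fixed hood covers the rear. In front a ledge 65 high carries the lock, out to x=-227, at y=42 to 168 only; the rest in front of the sill is free.
- box_floor (a point): Point on the inner floor, amid the part open from above when the shutter is up: (-80, 0, 20) mm in the box's frame, axes as the box's. The floor runs x=-150 to 150, y=-150 to 150, at z=20; with the shutter up it is open from above from x=-150 to about 0.
- shutter_axis (a point): Centre of the shutter's circular side tracks: at (0, 0, 100) mm in the box's frame, axes as the box's. The slats move on a radius of 160 (outer faces 164) about the line along y through it; the cheeks' round tops have radius 176.
- shutter (a joint): Shutter of 16 aluminium slats, 0.9 kg. Value: rad raised about the shutter axis, 0 shut, 1.50 end stop, fully open, slats under the rear hood. While locked it cannot rise (0.01 of play). Shut, it needs about 6 N at the lift bar; let go below about 0.7 it sinks shut in 2 to 4 s, beyond about 1.0 it runs on by itself to the end stop and stays.
- lift_bar (a point): Middle of the outer edge of the lift bar: straight flange 200 long (y=-100 to 100), 10 thick, sticking out 34 mm radially from the slats. The edge is 198 mm from the shutter axis, 0.452 rad + shutter value above the front horizontal; shut: (-178, 0, 186) mm in the box's frame. Axes turn with the shutter, as the box's when shut. Can be pushed from below and in front with closed fingers.
- lock (a joint): Transport lock: carriage sliding along the box's +y on the front ledge. Value in m: 0 locked, 0.055 outer end stop (unlocked, toward the box's left side). Moves with about 2 N and stays where left. When locked its tongue (24 wide, z=126 to 135 mm) hangs over a tab that sticks out of the bottom slat at y=64 to 104 mm in the box's frame.
- lock_knob (a point): Centre of the lock's round black knob, 26 mm diameter at its top, standing upright on the carriage from z=134 to 177: at (-212, 88 + lock value, 163.5) mm in the box's frame, axes as the box's. Can be pushed sideways.
- weight_500: The larger calibration weight, pale brass colour, about 0.5 kg, loose, standing: cylinder 39 mm diameter, 45 high, with a neck and a 25 mm knob on top, 62 high in all. Origin: centre of its underside, z up its axis.
- weight_200: The smaller calibration weight of the same shape: 29 mm diameter, 46 high, 0.2 kg, loose, standing. Origin: centre of its underside, z up. To be left where it stands.
Things that resemble listed ones, but are neither listed nor needed, are in the scene too. Leave any turquoise look-alike of the weight_500 alone.

How it is judged:
On the way, in this order (a step that is already met when the one before it is completed fails the run):
1. the lock knob is slid to its outer end stop (within 5 mm), the shutter still shut (value of joint lock above 0.05 m and value of joint shutter below 0.1 rad), for 0.2 s.
2. the shutter is raised fully open (beyond 1.4 of 1.50 rad) (value of joint shutter above 1.4 rad), for 0.3 s.
At the end, for the whole second after the job is handed in: The lock knob is within 5 mm of its outer end stop, the shutter stays open beyond 1.4 rad and at rest, and the larger weight stands upright (within 0.1 rad), released and at rest, on the floor inside the box (its underside within 6 mm of the floor) (value of joint lock above 0.05 m and value of joint shutter above 1.4 rad and velocity of joint shutter between -0.05 and 0.05 rad/s and x of weight_500 in the frame of rolltop between -0.15 and 0.15 m and y of weight_500 in the frame of rolltop between -0.15 and 0.15 m and z of weight_500 in the frame of rolltop between 0.015 and 0.026 m and angle between weight_500's own z axis and vertical below 0.1 rad and linear speed of weight_500 below 0.02 m/s); the robot touches nothing.
It fails at once if the smaller weight is moved by more than 40 mm or knocked over (distance of weight_200 from where it was at the start of the episode above 0.04 m or angle between weight_200's own z axis and vertical above 0.5 rad).
It also fails if it takes over 72 s, if anything falls off the work surface, if the arm or the gripper's body presses on something with over 40 N, if the wrist force passes 120 N, or if a joint passes its speed limit or range.

## Working session

There is one attempt and no reset: what is moved stays moved. The work goes in short steps, each a Python script; the robot and the scene stay as the last script left them, time stands still between calls to the robot, and variables do not carry over. Pictures are saved under pics/ and viewed, at most 10 in all, crops included, and the job is handed in when it is done.

```bash
mkdir -p pics; cat > h.py <<'E'
import numpy as np, cv2
from bench import *
def deproj(cam,u,v,d):
    c=camera_info(cam); f=200/np.tan(np.radians(c['vfov'])/2)
    p=np.stack([(u-c['cx'])/f*d,(v-c['cy'])/f*d,d],-1)
    return (p-np.array(c['t']))@np.array(c['R'])   # R^T(p-t)
def cloud(cam,d):
    v,u=np.mgrid[0:400,0:640]; return deproj(cam,u.astype(float),v.astype(float),d)
def save(n,img): cv2.imwrite('pics/'+n,img[:,:,::-1])
E
python3 - <<'E'
from h import *
S={}
for c in ("scene","top"):
    im,d=grab_frame(c); S[c]=(im,d); np.savez(f'{c}.npz',im=im,d=d)
    P=cloud(c,d)
    for t in ("weight_500","weight_200","rolltop","lock_knob","lift_bar"):
        if t in("lock_knob","lift_bar"):
            r=spotter.place_of(c,t)
            for k in r[:3]: 
                v,u=k['location'][0]*400,k['location'][1]*640
                print(c,t,round(k['p'],2),int(v),int(u),P[int(v),int(u)].round(3))
        else:
            for k in spotter.masks_of(c,t)[:4]:
                m=k['pixels']&(d>0); print(c,t,round(k['p'],2),(np.array(k['location'])*[400,640]).round(),m.sum(),np.median(P[m],0).round(3),P[m].min(0).round(3),P[m].max(0).round(3), im[m].mean(0).round())
print(state()['t'])
save('a.png',np.vstack([cv2.resize(S[c][0],(480,300)) for c in S]))
E
```

```text
scene weight_500 0.58 [323. 359.] 300 [ 0.338 -0.398  0.041] [ 0.325 -0.413 -0.004] [ 0.389 -0.373  0.069] [ 44. 120. 121.]
scene weight_500 0.44 [269. 403.] 123 [ 0.573 -0.377  0.031] [ 0.563 -0.389  0.004] [ 0.606 -0.348  0.051] [160. 151. 118.]
scene weight_200 0.58 [323. 359.] 300 [ 0.338 -0.398  0.041] [ 0.325 -0.413 -0.004] [ 0.389 -0.373  0.069] [ 44. 120. 121.]
scene weight_200 0.44 [269. 403.] 123 [ 0.573 -0.377  0.031] [ 0.563 -0.389  0.004] [ 0.606 -0.348  0.051] [160. 151. 118.]
scene rolltop 0.72 [144. 318.] 6392 [0.658 0.    0.225] [ 0.135 -0.504 -0.848] [1.986 0.774 0.745] [113. 115. 119.]
scene lock_knob 0.32 312 385 [ 0.235 -0.524  0.334]
top weight_500 0.68 [281. 407.] 216 [ 0.431 -0.402  0.041] [ 0.419 -0.42   0.003] [ 0.452 -0.384  0.067] [137. 126.  94.]
top weight_500 0.66 [307. 395.] 263 [ 0.336 -0.391  0.041] [ 0.325 -0.413 -0.005] [ 0.384 -0.37   0.068] [42. 93. 91.]
top weight_500 0.66 [271. 384.] 232 [ 0.429 -0.326  0.04 ] [ 0.418 -0.345 -0.005] [ 0.48  -0.307  0.069] [34. 86. 84.]
top weight_200 0.68 [281. 407.] 216 [ 0.431 -0.402  0.041] [ 0.419 -0.42   0.003] [ 0.452 -0.384  0.067] [137. 126.  94.]
top weight_200 0.66 [307. 395.] 263 [ 0.336 -0.391  0.041] [ 0.325 -0.413 -0.005] [ 0.384 -0.37   0.068] [42. 93. 91.]
top weight_200 0.66 [271. 384.] 232 [ 0.429 -0.326  0.04 ] [ 0.418 -0.345 -0.005] [ 0.48  -0.307  0.069] [34. 86. 84.]
top rolltop 0.68 [138. 282.] 8032 [0.662 0.069 0.251] [ 0.07  -0.259 -0.858] [2.007 0.789 0.842] [105. 104. 106.]
top lock_knob 0.62 189 230 [ 0.033 -0.161  0.779]
0.6
```

View pics/a.png

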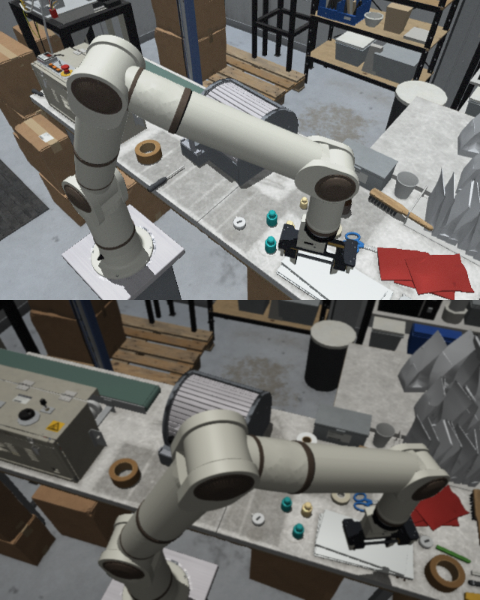

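```bash
python3 - <<'E'
from h import *
im=np.load('top.npz')['im']; save('b.png',cv2.resize(im[40:330,150:450],None,fx=2,fy=2,interpolation=cv2.INTER_CUBIC))
for c in("scene","top"):
    i=camera_info(c); print(c,i['vfov'],(-np.array(i['R']).T@i['t']).round(3),np.array(i['R'])[2].round(2))
E
```

```text
scene 43.95383529983604 [-0.259 -0.81   1.139] [ 0.54  0.49 -0.68]
top 44.30108390451007 [-0.292 -0.378  1.224] [ 0.6   0.18 -0.78]
```

View pics/b.png

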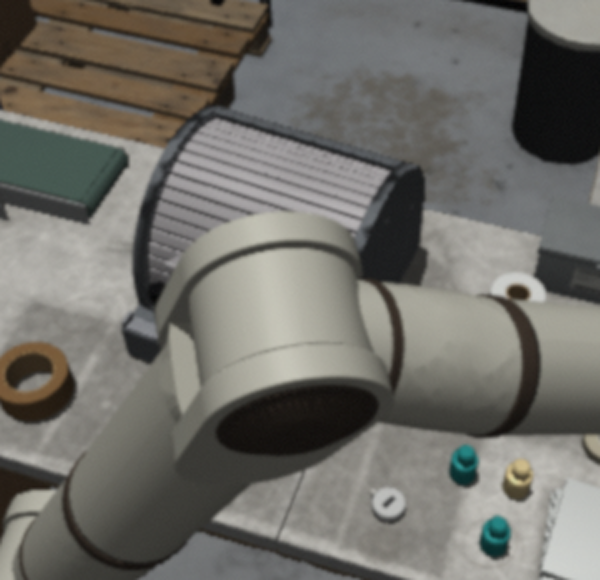

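The arm hides most of the box (top crop around 270,180). Near the weights I can see brass at crop (518,478), with turquoise look-alikes at (465,463) and (495,535). I'll move the hand up over the weights and use the wrist camera.

```bash
cat >> h.py <<'E'
from scipy.spatial.transform import Rotation as Ro
def Rq(q): return Ro.from_quat([q[1],q[2],q[3],q[0]])
def qd(yaw):  # tool down, tool x at yaw
    r=(Ro.from_euler('z',yaw)*Ro.from_euler('x',np.pi)).as_quat(); return [r[3],r[0],r[1],r[2]]
def wcloud(d,s):
    c=camera_info('wrist'); f=200/np.tan(np.radians(c['vfov'])/2)
    v,u=np.mgrid[0:400,0:640]; x=u-c['cx'];y=v-c['cy']; r=np.hypot(x,y)+1e-9; th=r/f
    k=np.tan(np.minimum(th,1.5))/r*d
    p=np.stack([x*k,y*k,d],-1); M=np.array(c['mount']); p=p@M[:3,:3].T+M[:3,3]
    return Rq(s['ee_rot']).apply(p.reshape(-1,3)).reshape(p.shape)+s['tool_pos']
E
python3 - <<'E'
from h import *
s=state(); print(s['ee_rot'], Rq(s['ee_rot']).as_matrix().round(2).tolist()); c=camera_info('wrist'); print(c['vfov'],np.array(c['mount']).round(3).tolist())
q=[float(x) for x in s['ee_rot']]
j=solver.ik([0.33,-0.2,0.42],q); print(j)
arm.move_ptp([0.33,-0.2,0.42],q); s=state(); print(s['t'],s['joints'])
im,d=grab_frame('wrist'); P=wcloud(d,s); np.savez('w1.npz',im=im,d=d,P=P); save('w1.png',im)
for t in ("weight_500","lock_knob","lift_bar","rolltop"):
    for k in spotter.masks_of('wrist',t)[:5]:
        m=k['pixels']&(d>0); print(t,round(k['p'],2),(np.array(k['location'])*[400,640]).round(),m.sum(),np.median(P[m],0).round(3),P[m].min(0).round(3),P[m].max(0).round(3), im[m].mean(0).round())
a=[]
for c in("scene","top"):
    im,d=grab_frame(c); np.savez(f'{c}2.npz',im=im,d=d); a.append(im[:,:])
    P=cloud(c,d)
    for t in ("weight_500",):
        for k in spotter.masks_of(c,t)[:6]:
            m=k['pixels']&(d>0); print(c,t,round(k['p'],2),(np.array(k['location'])*[400,640]).round(),m.sum(),np.median(P[m],0).round(3),P[m].min(0).round(3),P[m].max(0).round(3), im[m].mean(0).round())
save('c.png',np.vstack([cv2.resize(x,(480,300)) for x in a]))
E
```

```text
[1.35508004e-05 9.79485114e-01 2.01516526e-01 1.53007334e-05] [[0.92, 0.39, 0.0], [0.39, -0.92, -0.0], [0.0, 0.0, -1.0]]
65.70646984690485 [[0.0, -0.962, -0.272, 0.074], [1.0, 0.0, 0.0, 0.001], [-0.0, -0.272, 0.962, -0.157], [0.0, 0.0, 0.0, 1.0]]
[ 1.27999926 -0.18348987 -0.6748598   1.84617016 -0.11523867  1.44014015
 -0.536527  ]
2.2417 [ 1.28061013 -0.18196305 -0.67357289  1.84603047 -0.11474984  1.43971486
 -0.53641326]
weight_500 0.96 [146. 449.] 429 [ 0.439 -0.394  0.041] [ 0.422 -0.416  0.001] [ 0.459 -0.383  0.064] [175. 167. 134.]
weight_500 0.89 [129. 410.] 409 [ 0.437 -0.319  0.042] [ 0.42  -0.343 -0.   ] [ 0.458 -0.306  0.064] [ 53. 131. 132.]
weight_500 0.81 [189. 422.] 459 [ 0.348 -0.384  0.041] [ 0.322 -0.433 -0.004] [ 0.366 -0.372  0.064] [ 59. 129. 130.]
weight_500 0.51 [ 76. 464.] 230 [ 0.575 -0.369  0.03 ] [ 0.565 -0.387  0.003] [ 0.593 -0.36   0.047] [159. 150. 119.]
lock_knob 0.52 [  4. 176.] 188 [0.487 0.134 0.098] [0.482 0.131 0.065] [0.504 0.177 0.14 ] [52. 54. 57.]
lift_bar 0.65 [ 10. 296.] 937 [ 0.524 -0.071  0.139] [ 0.506 -0.105  0.095] [0.536 0.007 0.192]
[... 155 characters left out ...]
.] 241 [ 0.431 -0.408  0.041] [ 0.419 -0.423 -0.   ] [ 0.456 -0.386  0.068] [163. 154. 122.]
scene weight_500 0.71 [292. 363.] 250 [ 0.43  -0.331  0.041] [ 0.416 -0.345 -0.002] [ 0.459 -0.304  0.068] [ 39. 115. 116.]
scene weight_500 0.47 [269. 405.] 109 [ 0.573 -0.378  0.031] [ 0.562 -0.388  0.002] [ 0.603 -0.362  0.051] [162. 152. 119.]
top weight_500 0.82 [280. 407.] 249 [ 0.432 -0.402  0.04 ] [ 0.419 -0.422 -0.006] [ 0.497 -0.382  0.067] [146. 135. 105.]
top weight_500 0.76 [310. 399.] 256 [ 0.337 -0.392  0.04 ] [ 0.325 -0.413 -0.002] [ 0.383 -0.372  0.067] [40. 94. 93.]
top weight_500 0.69 [274. 382.] 239 [ 0.43  -0.327  0.041] [ 0.418 -0.347 -0.002] [ 0.478 -0.307  0.067] [41. 92. 91.]
```

View pics/w1.png

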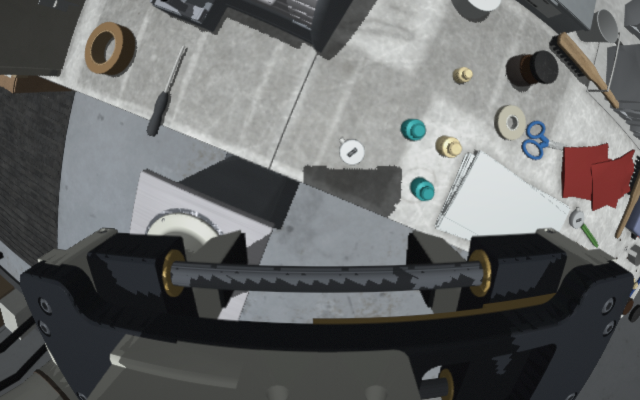

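View pics/c.png

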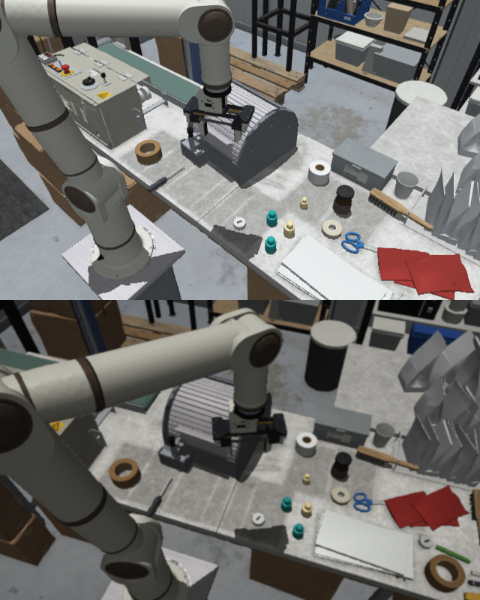

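Wrist picture: brass weights at (row 146, col 449), top z 64 mm, which is the 500, and at (76,464), top z 47 mm, which is the 200. The turquoise ones are at (129,410) and (189,422). The box is cut off at the top edge, so next I tilt the hand towards it.

```bash
cat >> h.py <<'E'
def qt(yaw,pitch,extra=0): # pitch>0: fingers lean forward (along yaw dir)
    r=(Ro.from_euler('z',yaw)*Ro.from_euler('y',-pitch)*Ro.from_euler('x',np.pi)*Ro.from_euler('z',extra)).as_quat(); return [r[3],r[0],r[1],r[2]]
E
python3 - <<'E'
from h import *
ok=0
for p in ([0.3,0,0.45],[0.35,0,0.45],[0.35,-0.05,0.5],[0.3,-0.1,0.4],[0.38,0,0.42],[0.4,0,0.5]):
  for pi in (0.7,0.5,0.35):
    q=qt(0.,pi); 
    if not ok and solver.ik(p,q) is not None:
        try: arm.move_ptp(p,q); ok=1; print(p,pi)
        except arm.PlanningError as e: print(e)
s=state(); print(s['t'],s['tool_pos'])
im,d=grab_frame('wrist'); P=wcloud(d,s); np.savez('w2.npz',im=im,d=d,P=P); save('w2.png',im)
for t in ("lock_knob","lift_bar","rolltop"):
    for k in spotter.masks_of('wrist',t)[:3]:
        m=k['pixels']&(d>0); print(t,round(k['p'],2),(np.array(k['location'])*[400,640]).round(),m.sum(),np.median(P[m],0).round(3),P[m].min(0).round(3),P[m].max(0).round(3))
for t in ("lock_knob","lift_bar","box_floor","rolltop"):
    for k in spotter.place_of('wrist',t)[:2]: print(t,round(k['p'],2),(np.array(k['location'])*[400,640]).round())
E
```

```text
2.6917 [ 0.33000402 -0.20011944  0.41988515]
lock_knob 0.75 [  6. 177.] 150 [0.487 0.134 0.103] [0.482 0.131 0.071] [0.497 0.15  0.14 ]
lift_bar 0.88 [ 10. 295.] 932 [ 0.524 -0.071  0.14 ] [ 0.506 -0.104  0.096] [0.536 0.007 0.19 ]
rolltop 0.96 [ 11. 281.] 4883 [ 0.518 -0.045  0.077] [ 0.471 -0.129 -0.003] [0.621 0.268 0.201]
```

View pics/w2.png

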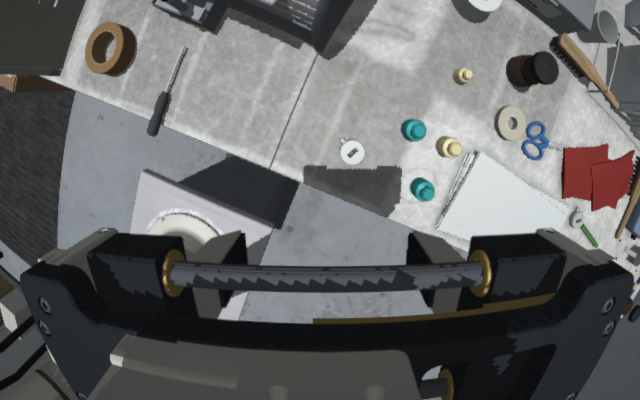

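The arm did not move because none of those tilted poses is reachable. I'll scan which poses are.

```bash
python3 - <<'E'
from h import *
for z in (0.3,0.45):
 for x in (0.35,0.45,0.55):
  for y in (-0.2,0.,0.2):
   o=[]
   for yaw in (-0.4,0,np.pi/2,-np.pi/2,np.pi):
    for pi in (-0.7,-0.35,0,0.35,0.7):
     # yaw = lean direction 0; extra = tool spin
     if solver.ik([x,y,z],qt(0.,pi,yaw)) is not None: o.append((round(yaw,1),pi))
   print(x,y,z,o)
E
```

```text
0.35 -0.2 0.3 [(-0.4, -0.7), (-0.4, -0.35), (-0.4, 0), (-0.4, 0.35), (0, -0.7), (0, -0.35), (0, 0), (0, 0.35), (1.6, -0.7), (1.6, -0.35), (1.6, 0), (1.6, 0.35), (-1.6, -0.7), (-1.6, -0.35), (-1.6, 0), (-1.6, 0.35), (3.1, -0.7), (3.1, -0.35), (3.1, 0), (3.1, 0.35)]
0.35 0.0 0.3 [(-0.4, -0.7), (-0.4, -0.35), (-0.4, 0), (0, -0.7), (0, -0.35), (0, 0), (1.6, -0.7), (-1.6, -0.7), (-1.6, -0.35), (-1.6, 0), (3.1, -0.7), (3.1, -0.35), (3.1, 0)]
0.35 0.2 0.3 [(-0.4, -0.7), (-0.4, -0.35), (-0.4, 0), (-0.4, 0.35), (0, -0.7), (0, -0.35), (0, 0), (0, 0.35), (1.6, -0.7), (1.6, -0.35), (1.6, 0), (1.6, 0.35), (-1.6, -0.7), (-1.6, -0.35), (-1.6, 0), (-1.6, 0.35), (3.1, -0.7), (3.1, -0.35), (3.1, 0), (3.1, 0.35)]
0.45 -0.2 0.3 [(-0.4, -0.7), (-0.4, -0.35), (-0.4, 0), (-0.4, 0.35), (-0.4, 0.7), (0, -0.7), (0, -0.35), (0, 0), (0, 0.35), (0, 0.7), (1.6, -0.7), (1.6, -0.35), (1.6, 0), (1.6, 0.35), (1.6, 0.7), (-1.6, -0.7), (-1.6, -0.35), (-1.6, 0), (-1.6, 0.35), (-1.6, 0.7), (3.1, -0.7), (3.1, -0.35), (3.1, 0), (3.1, 0.35), (3.1, 0.7)]
0.45 0.0 0.3 [(-0.4, -0.7), (-0.4, -0.35), (-0.4, 0), (-0.4, 0.35), (0,
[... 2515 characters left out ...]
0.4, -0.35), (-0.4, 0), (-0.4, 0.35), (-0.4, 0.7), (0, -0.35), (0, 0), (0, 0.35), (0, 0.7), (1.6, -0.35), (1.6, 0), (1.6, 0.7), (-1.6, -0.35), (-1.6, 0), (-1.6, 0.35), (-1.6, 0.7), (3.1, -0.35), (3.1, 0), (3.1, 0.35), (3.1, 0.7)]
0.55 0.0 0.45 [(-0.4, -0.35), (-0.4, 0), (-0.4, 0.35), (-0.4, 0.7), (0, -0.35), (0, 0), (0, 0.35), (0, 0.7), (-1.6, -0.35), (-1.6, 0), (-1.6, 0.35), (-1.6, 0.7), (3.1, -0.35), (3.1, 0), (3.1, 0.35), (3.1, 0.7)]
0.55 0.2 0.45 [(-0.4, -0.35), (-0.4, 0), (-0.4, 0.35), (-0.4, 0.7), (0, -0.35), (0, 0), (0, 0.35), (0, 0.7), (1.6, -0.35), (1.6, 0), (1.6, 0.35), (1.6, 0.7), (-1.6, -0.35), (-1.6, 0), (-1.6, 0.35), (-1.6, 0.7), (3.1, -0.35), (3.1, 0), (3.1, 0.35), (3.1, 0.7)]
```

```bash
python3 - <<'E'
from h import *
arm.move_ptp([0.42,0.05,0.46],qt(0,0.3,0))
s=state(); print(s['t'],s['tool_pos'])
im,d=grab_frame('wrist'); P=wcloud(d,s); np.savez('w2.npz',im=im,d=d,P=P); 
w1=np.load('w1.npz')['im'][40:220,380:500]
save('w3.png',np.hstack([cv2.resize(im,(560,350)),cv2.resize(w1,(233,350),interpolation=cv2.INTER_CUBIC)]))
for t in ("lock_knob","lift_bar","rolltop","shutter"):
    for k in spotter.masks_of('wrist',t)[:3]:
        m=k['pixels']&(d>0); print(t,round(k['p'],2),(np.array(k['location'])*[400,640]).round(),m.sum(),np.median(P[m],0).round(3),P[m].min(0).round(3),P[m].max(0).round(3))
        np.save(f'm_{t}.npy',k['pixels'])
for t in ("lock_knob","lift_bar","rolltop"):
    for k in spotter.place_of('wrist',t)[:2]:
        l=(np.array(k['location'])*[400,640]).round().astype(int); print(t,round(k['p'],2),l,P[min(l[0],399),min(l[1],639)].round(3))
E
```

```text
Traceback (most recent call last):
bench.PlanningError: the arm cannot take that pose within its joint ranges
```

```bash
cat > look.py <<'E'
from h import *
import itertools
for p in ([0.42,0.0,0.45],[0.45,0.0,0.45],[0.45,-0.05,0.45]):
    try: arm.move_ptp(p,qt(0,0.3,0)); break
    except arm.PlanningError as e: print(e)
s=state(); print(s['t'],s['tool_pos'])
im,d=grab_frame('wrist'); P=wcloud(d,s); np.savez('w2.npz',im=im,d=d,P=P); 
w1=np.load('w1.npz')['im'][40:220,380:500]
save('w3.png',np.hstack([cv2.resize(im,(560,350)),cv2.resize(w1,(233,350),interpolation=cv2.INTER_CUBIC)]))
for t in ("lock_knob","lift_bar","rolltop","shutter"):
    for k in spotter.masks_of('wrist',t)[:3]:
        m=k['pixels']&(d>0); print(t,round(k['p'],2),(np.array(k['location'])*[400,640]).round(),m.sum(),np.median(P[m],0).round(3),P[m].min(0).round(3),P[m].max(0).round(3))
        np.save(f'm_{t}.npy',k['pixels'])
for t in ("lock_knob","lift_bar","rolltop"):
    for k in spotter.place_of('wrist',t)[:2]:
        l=(np.array(k['location'])*[400,640]).round().astype(int); print(t,round(k['p'],2),l,P[min(l[0],399),min(l[1],639)].round(3))
E
python3 look.py
```

```text
the arm cannot take that pose within its joint ranges
4.0167 [ 0.44972694 -0.00073208  0.44977482]
lock_knob 0.86 [195. 236.] 588 [0.495 0.139 0.135] [0.479 0.13  0.064] [0.524 0.197 0.178]
lift_bar 0.65 [222. 509.] 379 [ 0.442 -0.394  0.04 ] [ 0.421 -0.455  0.   ] [ 0.46  -0.383  0.063]
lift_bar 0.64 [ 91. 303.] 36340 [0.626 0.03  0.247] [ 0.504 -0.131  0.02 ] [0.878 0.193 0.266]
lift_bar 0.47 [ 97. 303.] 45796 [0.622 0.033 0.246] [ 0.47  -0.541 -0.854] [1.707 0.822 0.277]
rolltop 0.6 [ 91. 300.] 45623 [0.622 0.033 0.246] [ 0.473 -0.568 -0.858] [1.684 0.355 0.277]
shutter 0.82 [ 89. 304.] 36167 [0.626 0.03  0.247] [ 0.506 -0.129  0.062] [0.867 0.193 0.266]
shutter 0.65 [157. 495.] 206 [ 0.578 -0.367  0.029] [ 0.565 -0.386 -0.003] [ 0.598 -0.359  0.047]
lock_knob 0.84 [195 228] [0.492 0.145 0.176]
lock_knob 0.58 [178 291] [0.516 0.048 0.187]
lift_bar 0.67 [178 292] [0.516 0.047 0.184]
```

View pics/w3.png

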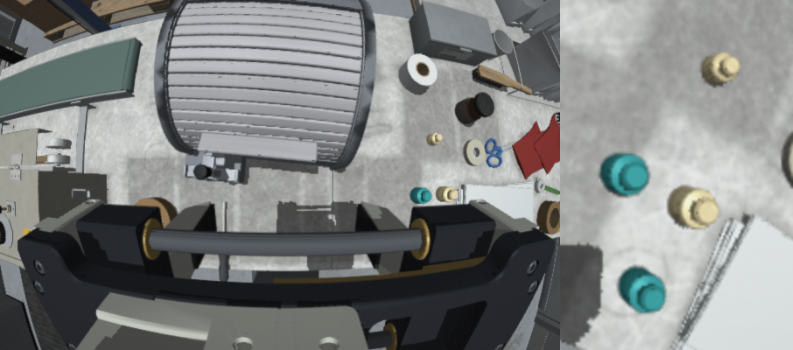

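The wrist picture shows the shut box, with its lift bar middle at about (178,292) and the black lock knob at about (195,229) in full-resolution pixels. In the enlarged crop, the larger brass weight is at (695,207) between the two turquoise ones and the smaller brass one is at (722,68). Next I fit the box pose to the depth.

```bash
cat > fit.py <<'E'
from h import *
from scipy.optimize import least_squares
z=np.load('w2.npz'); P=z['P'];d=z['d']; Q=P[(d>0)].reshape(-1,3)
Q=Q[(Q[:,2]>0.11)&(Q[:,2]<0.3)&(Q[:,0]>0.45)&(Q[:,0]<1)&(abs(Q[:,1]-0.04)<0.25)]
def loc(p,Q):
    c,s=np.cos(p[2]),np.sin(p[2]); a=Q[:,0]-p[0]; b=Q[:,1]-p[1]
    return np.c_[c*a+s*b,-s*a+c*b,Q[:,2]-p[3]]
def res(p,sel=None,full=False):
    L=loc(p,Q); r=np.hypot(L[:,0],L[:,2]-.1)
    return L,r
p=np.array([0.69,0.03,-0.12,0.])
for it in range(8):
    L,r=res(p); 
    S=(abs(L[:,1])<.14)&(abs(r-.163)<(.02 if it<3 else .006)); 
    Cl=(L[:,1]>.145)&(L[:,1]<.18)&(abs(r-.176)<.006)&(L[:,2]>.15); Cr=(L[:,1]<-.145)&(L[:,1]>-.18)&(abs(r-.176)<.006)&(L[:,2]>.15)
    def f(p):
        L,r=res(p); k=np.sqrt(S.sum()/300)
        return np.r_[(r[S]-.1635)/k, *( (L[c,1]-sg*.158)/np.sqrt(max(c.sum(),1)/300) for c,sg in((Cl,1),(Cr,-1)))]
    p=least_squares(f,p,loss='soft_l1',f_scale=.003).x
    print(p.round(4),S.sum(),Cl.sum(),Cr.sum(),np.std(r[S]-.1635).round(4))
L,r=res(p)
for n,c in(('l',Cl),('r',Cr)): print(n,np.percentile(L[c,1],[2,50,98]).round(4),np.median(r[c]))
m=(L[:,2]>.165)&(L[:,2]<.185)&(L[:,1]>.06)&(L[:,0]<-.19); print('knob',L[m].min(0),L[m].max(0),np.median(L[m],0),m.sum())
m=(r>.172)&(abs(L[:,1])<.12)&(L[:,0]<-.1); print('bar',L[m].min(0),L[m].max(0),np.percentile(r[m],97), np.median(np.arctan2(L[m,2]-.1,-L[m,0])))
np.save('box.npy',p)
E
python3 fit.py
python3 - <<'E'
from h import *
P=np.load('w2.npz')['P'].reshape(-1,3)
for cx,cy in((.437,-.4),(.573,-.375)):
  Q=P[(abs(P[:,0]-cx)<.035)&(abs(P[:,1]-cy)<.035)&(P[:,2]>.035)&(P[:,2]<.08)]
  T=Q[Q[:,2]>Q[:,2].max()-.008]; print(len(T),T.min(0),T.max(0),T.mean(0))
E
```

```text
[ 6.919e-01  3.070e-02 -9.140e-02 -6.000e-04] 34211 1916 2037 0.004
[ 6.922e-01  3.070e-02 -9.400e-02 -5.000e-04] 34033 1904 2385 0.0034
[ 6.922e-01  3.070e-02 -9.370e-02 -5.000e-04] 34008 1915 2381 0.0033
[ 0.6929  0.0306 -0.0951 -0.0007] 31844 1915 2383 0.0014
[ 0.693   0.0305 -0.0948 -0.0007] 31881 1943 2392 0.0014
[ 0.693   0.0305 -0.0949 -0.0007] 31878 1946 2395 0.0014
[ 0.693   0.0305 -0.0949 -0.0007] 31875 1946 2395 0.0014
[ 0.693   0.0305 -0.0949 -0.0007] 31875 1946 2395 0.0014
l [0.1493 0.1564 0.166 ] 0.17544399139460778
r [-0.1655 -0.1567 -0.1488] 0.17585082653871686
knob [-0.22445915  0.0808812   0.16563996] [-0.19935742  0.10632938  0.17855562] [-0.21195075  0.09242646  0.17615975] 243
bar [-0.22445915 -0.09972823  0.11085643] [-0.15182342  0.10657223  0.19194623] 0.22753861594888783 0.4757485087358297
96 [ 0.42885271 -0.41297834  0.05610853] [ 0.45415906 -0.38994262  0.0634815 ] [ 0.44176631 -0.40123576  0.0604232 ]
56 [ 0.57064656 -0.38347231  0.03921815] [ 0.58781403 -0.36530074  0.04676879] [ 0.57945828 -0.37274631  0.04421328]
```

```bash
cat >> h.py <<'E'
try: B=np.load('box.npy')
except Exception: B=None
def W(x,y,z):
    c,s=np.cos(B[2]),np.sin(B[2]); return [float(B[0]+c*x-s*y),float(B[1]+s*x+c*y),float(z+B[3])]
def lift(v,y,ov=0.0):
    pi=min(0.7,max(0.0,1.119-v)); th=.425+v+ov
    C=np.array([-.198*np.cos(th),.1+.198*np.sin(th)])
    T=C+.022*np.array([np.sin(pi),-np.cos(pi)])-.0095*np.array([np.cos(pi),np.sin(pi)])
    return W(T[0],y,T[1]),qt(B[2],pi)
E
python3 - <<'E'
from h import *
for y in(-.04,0,-.08):
  print(y,[(round(v,1),solver.ik(*lift(v,y)) is not None) for v in np.arange(-.2,1.25,.1)])
q=qt(B[2],0)
for y in(.03,.111): print(solver.ik(W(-.214,y,.15),q))
for y in (0,-.05):print(solver.ik(W(-.08,y,.03),q), solver.ik(W(-.08,y,.03),qt(B[2],0,np.pi/2)),solver.ik(W(-.08,y,.03),qt(B[2],0,-np.pi/2)))
# push lock
grasp()
arm.move_ptp(W(-.214,.03,.26),q)
arm.move_l(W(-.214,.03,.152),0.15)
F=np.array(state()['contact_force']); print('F0',F)
yv=np.array([-np.sin(B[2]),np.cos(B[2]),0])
y=.055; arm.move_l(W(-.214,y,.152),0.1)
while y<.125:
    y+=.004; arm.move_l(W(-.214,y,.152),0.05); f=(np.array(state()['contact_force'])-F)@yv
    print(round(y,3),round(f,1),end='; ')
    if f<-10: break
s=state(); print(s['t'],np.array(s['contact_force'])-F,s['tool_pos'],W(-.214,y,.152))
E
```

```text
-0.04 [(np.float64(-0.2), False), (np.float64(-0.1), False), (np.float64(0.0), False), (np.float64(0.1), False), (np.float64(0.2), False), (np.float64(0.3), False), (np.float64(0.4), False), (np.float64(0.5), True), (np.float64(0.6), True), (np.float64(0.7), True), (np.float64(0.8), True), (np.float64(0.9), True), (np.float64(1.0), True), (np.float64(1.1), True), (np.float64(1.2), True)]
0 [(np.float64(-0.2), False), (np.float64(-0.1), False), (np.float64(0.0), False), (np.float64(0.1), False), (np.float64(0.2), False), (np.float64(0.3), False), (np.float64(0.4), False), (np.float64(0.5), True), (np.float64(0.6), True), (np.float64(0.7), True), (np.float64(0.8), True), (np.float64(0.9), True), (np.float64(1.0), True), (np.float64(1.1), True), (np.float64(1.2), True)]
-0.08 [(np.float64(-0.2), False), (np.float64(-0.1), False), (np.float64(0.0), False), (np.float64(0.1), False), (np.float64(0.2), False), (np.float64(0.3), False), (np.float64(0.4), False), (np.float64(0.5), True), (np.float64(0.6), True), (np.float64(0.7), True), (np.float64(0.8), True), (np.float64(0.9), True), (np.fl
[... 440 characters left out ...]
-0.43485762  1.76638607  0.39905815  0.76806458
 -0.51568798]
[ 0.2863999   0.68405392 -0.41730083  1.78212358  0.38251331  0.75623493
 -1.99495471] [-0.7687038   1.01756659  1.12497794  1.81900587 -1.07097156  1.06475783
 -2.44650691] [ 0.25525701  0.67588487 -0.37463565  1.78326433  0.34359066  0.7471633
 -0.39396351]
F0 [-0.1247365   0.80794337  0.00679478]
0.059 -0.9; 0.063 -1.4; 0.067 -0.8; 0.071 -2.1; 0.075 -1.8; 0.079 -1.5; 0.083 -0.9; 0.087 -0.9; 0.091 -1.3; 0.095 -1.4; 0.099 -1.2; 0.103 -0.8; 0.107 -0.9; 0.111 -1.2; 0.115 -5.2; 0.119 -14.7; 11.975 [ -3.00348347 -14.520752     8.02935268] [0.49088196 0.16480005 0.15115047] [0.49126028531545424, 0.169262168267522, 0.15128745433477367]
```

```bash
sed -i 's/def lift(v,y,ov=0.0):/def lift(v,y,ov=0.0,pm=0.7,e=0.0):/; s/pi=min(0.7,max(0.0,1.119-v))/pi=min(pm,max(0.0,1.119-v))/; s/qt(B\[2\],pi)$/qt(B[2]+e,pi)/' h.py
python3 - <<'E'
from h import *
arm.move_l(W(-.214,.10,.152),0.1)
arm.move_l(W(-.23,.05,.25),0.2)
print(state()['contact_force'],state()['t'])
for y in(-.08,-.03,0.03):
 for e in (-.4,0,.4):
  for pm in (.2,.3,.4,.5,.6):
   print(y,e,pm,''.join('01'[solver.ik(*lift(v,y,0,pm,e)) is not None] for v in np.arange(-.2,1.25,.1)))
im,d=grab_frame('wrist');
c=[grab_frame(n)[0] for n in("scene","top")]
save('d.png',np.hstack([c[0][90:300,200:450],c[1][60:270,150:400]]))
E
```

```text
[-0.81354565  0.11799554 -0.16146208] 13.025
-0.08 -0.4 0.2 111111111111111
-0.08 -0.4 0.3 111111111111111
-0.08 -0.4 0.4 111111111111111
-0.08 -0.4 0.5 111111111111111
-0.08 -0.4 0.6 000111111111111
-0.08 0 0.2 111111111111111
-0.08 0 0.3 111111111111111
-0.08 0 0.4 111111111111111
-0.08 0 0.5 001111111111111
-0.08 0 0.6 000001111111111
-0.08 0.4 0.2 111111111111111
-0.08 0.4 0.3 111111111111111
-0.08 0.4 0.4 111111111111111
-0.08 0.4 0.5 111111111111111
-0.08 0.4 0.6 001111111111111
-0.03 -0.4 0.2 111111111111111
-0.03 -0.4 0.3 111111111111111
-0.03 -0.4 0.4 111111111111111
-0.03 -0.4 0.5 111111111111111
-0.03 -0.4 0.6 111111111111111
-0.03 0 0.2 111111111111111
-0.03 0 0.3 111111111111111
-0.03 0 0.4 111111111111111
-0.03 0 0.5 001111111111111
-0.03 0 0.6 000011111111111
-0.03 0.4 0.2 111111111111111
-0.03 0.4 0.3 111111111111111
-0.03 0.4 0.4 111111111111111
-0.03 0.4 0.5 111111111111111
-0.03 0.4 0.6 000111111111111
0.03 -0.4 0.2 111111111111111
0.03 -0.4 0.3 111111111111111
0.03 -0.4 0.4 111111111111111
0.03 -0.4 0.5 111111111111111
0.03 -0.4 0.6 111111111111111
0.03 0 0.2 111111111111111
0.03 0 0.3 111111111111111
0.03 0 0.4 111111111111111
0.03 0 0.5 111111111111111
0.03 0 0.6 000111111111111
0.03 0.4 0.2 111111111111111
0.03 0.4 0.3 111111111111111
0.03 0.4 0.4 111111111111111
0.03 0.4 0.5 111111111111111
0.03 0.4 0.6 000111111111111
```

View pics/d.png

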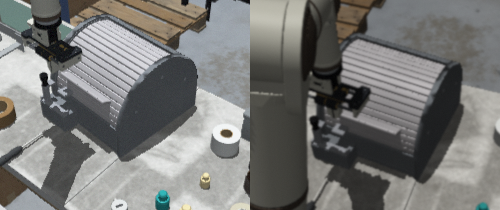

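The knob now sits at the left end of the ledge, left crop about (45,78). It stopped after roughly 56 mm of travel, and the shutter is still shut. Lifting next.

```bash
python3 - <<'E'
from h import *
y=-.03; pm=.45
p,q=lift(-.08,y,0,pm)
pre=list(np.array(p)-.06*np.array([np.cos(B[2]),np.sin(B[2]),0]))
up=[pre[0],pre[1],.26]
arm.move_ptp(up,q); arm.move_l(pre,.15); F=np.array(state()['contact_force']); arm.move_l(p,.1); print(state()['t'],(np.array(state()['contact_force'])-F).round(1))
for v in np.arange(0.,1.26,.07):
    p,q=lift(v,y,0,pm); 
    try: arm.move_l(p,.12,q)
    except arm.PlanningError as e: print(v,e); arm.move_ptp(p,q)
    print(round(v,2),(np.array(state()['contact_force'])-F).round(1).tolist(),end=' ')
p[2]+=.12; arm.move_l(p,.25); s=state(); print(s['t'],s['tool_pos'])
# hover back toward weight to view
arm.move_ptp([0.43,-0.2,0.35],qt(0,0.2)); s=state()
im,d=grab_frame('wrist'); P=wcloud(d,s); np.savez('w5.npz',im=im,d=d,P=P)
a,b=grab_frame('scene')[0],grab_frame('top')[0]
save('e.png',np.vstack([np.hstack([a[90:300,200:450],b[60:270,150:400]]),cv2.resize(im,(500,312))]))
for k in spotter.masks_of('wrist','weight_500'):
    m=k['pixels']&(d>0); print(round(k['p'],2),np.median(P[m],0).round(3),P[m].max(0).round(3),im[m].mean(0).round())
P=P.reshape(-1,3);cx,cy=.44,-.4
Q=P[(abs(P[:,0]-cx)<.035)&(abs(P[:,1]-cy)<.035)&(P[:,2]>.035)&(P[:,2]<.08)]
T=Q[Q[:,2]>.056]; print(len(T),T.min(0),T.max(0),T.mean(0)); print(state()['t'])
E
```

```text
Traceback (most recent call last):
bench.PlanningError: the arm cannot follow that straight line within its joint ranges
```

```bash
cat > lift.py <<'E'
from h import *
y=-.03; dx=np.array([np.cos(B[2]),np.sin(B[2]),0])
ok=False
for pm in (.4,.35,.3,.25,.2,.12):
  for off in (.05,.04):
    p,q=lift(-.08,y,0,pm); pre=[float(t) for t in np.array(p)-off*dx]
    if any(solver.ik(x,q) is None for x in (pre,p)): continue
    try: arm.move_ptp([pre[0],pre[1],pre[2]+.03],q);arm.move_l(pre,.15); F=np.array(state()['contact_force']); arm.move_l(p,.1); ok=True;break
    except arm.PlanningError as e: print(pm,off,e)
  if ok: break
assert ok
print(pm,off,state()['t'],(np.array(state()['contact_force'])-F).round(1))
for v in np.arange(0.,1.26,.07):
    p,q=lift(v,y,0,pm); 
    try: arm.move_l(p,.12,q)
    except arm.PlanningError as e: print(v,e); arm.move_ptp(p,q)
    print(round(v,2),(np.array(state()['contact_force'])-F).round(1).tolist(),end=' ')
p[2]+=.12; arm.move_l(p,.25); s=state(); print(s['t'],s['tool_pos'])
arm.move_ptp([0.43,-0.2,0.35],qt(0,0.2)); s=state()
im,d=grab_frame('wrist'); P=wcloud(d,s); np.savez('w5.npz',im=im,d=d,P=P)
a,b=grab_frame('scene')[0],grab_frame('top')[0]
save('e.png',np.vstack([np.hstack([a[90:300,200:450],b[60:270,150:400]]),cv2.resize(im,(500,312))]))
for k in spotter.masks_of('wrist','weight_500'):
    m=k['pixels']&(d>0); print(round(k['p'],2),np.median(P[m],0).round(3),P[m].max(0).round(3),im[m].mean(0).round())
P=P.reshape(-1,3);cx,cy=.44,-.4
Q=P[(abs(P[:,0]-cx)<.035)&(abs(P[:,1]-cy)<.035)&(P[:,2]>.035)&(P[:,2]<.08)]
T=Q[Q[:,2]>.056]; print(len(T),T.min(0),T.max(0),T.mean(0)); print(state()['t'])
E
python3 lift.py
```

```text
0.4 0.05 15.3 [-0.8  0.  -0.7]
0.0 [-3.9, 2.2, 1.0] 0.07 [-6.7, 3.1, -0.1] 0.14 [-8.0, 2.1, 1.2] 0.21 [-5.5, 1.7, 0.3] 0.28 [-4.8, 1.7, 0.8] 0.35 [-3.8, 1.8, 1.0] 0.42 [-4.0, 0.3, -0.8] 0.49 [-1.8, 0.2, 0.7] 0.56 [-1.8, -0.1, 0.7] 0.63 [-1.6, 0.6, 0.4] 0.7 [-1.2, 0.2, -1.0] 0.77 [0.1, 0.2, 0.1] 0.84 [-0.9, 1.7, 0.1] 0.91 [-0.3, 1.4, 1.3] 0.98 [0.5, 1.4, 0.9] 1.05 [-0.7, 0.5, 0.5] 1.12 [-0.5, 1.2, 0.1] 1.19 [-0.4, 1.4, 0.5] 20.6583 [0.68899274 0.00099375 0.39570041]
0.96 [ 0.441 -0.32   0.042] [ 0.458 -0.306  0.064] [ 60. 142. 144.]
0.95 [ 0.356 -0.388  0.042] [ 0.452 -0.23   0.439] [ 59. 135. 136.]
0.7 [ 0.443 -0.395  0.041] [ 0.461 -0.383  0.063] [185. 177. 146.]
0.69 [ 0.576 -0.369  0.03 ] [ 0.594 -0.359  0.047] [175. 166. 135.]
185 [ 0.42985245 -0.41730636  0.05628215] [ 0.4522584  -0.39140913  0.06323087] [ 0.44134602 -0.4023686   0.06035605]
22.125
```

View pics/e.png

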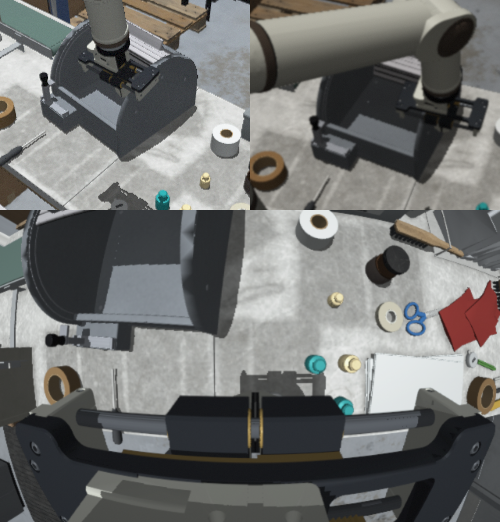

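The shutter is fully open (interior visible, slats under the hood) and the knob is at the outer end. In the bottom wrist view the larger brass weight is at (350,363), next to the turquoise one at (316,364). I'll grasp along 30° so the fingers clear the turquoise pair.

```bash
cat > pick.py <<'E'
from h import *
w=[.4415,-.402]
for yaw in (-np.pi/3,2*np.pi/3): print('pick',yaw,[solver.ik([*w,z],qd(yaw)) is not None for z in(.015,.15,.3)])
for e in (0,np.pi,-np.pi+.001):
    for x in (-.08,-.1): print('place',e,x,[solver.ik(W(x,-.02,z),qt(B[2],0,e)) is not None for z in(.035,.15,.36)])
release()
yaw=-np.pi/3 if solver.ik([*w,.015],qd(-np.pi/3)) is not None else 2*np.pi/3
arm.move_ptp([*w,.14],qd(yaw)); arm.move_l([*w,.015],.12)
print(state()['contact_force']); grasp(20); s=state(); print(s['t'],s['finger_gap'],s['gripper_force'])
arm.move_l([*w,.3],.2); s=state(); print(s['t'],s['finger_gap'],s['gripper_force'],s['contact_force'],s['joints'])
E
python3 pick.py
```

```text
pick -1.0471975511965976 [True, True, True]
pick 2.0943951023931953 [True, True, True]
place 0 -0.08 [True, True, True]
place 0 -0.1 [True, True, True]
place 3.141592653589793 -0.08 [True, True, True]
place 3.141592653589793 -0.1 [True, True, True]
place -3.1405926535897932 -0.08 [True, True, True]
place -3.1405926535897932 -0.1 [True, True, True]
[-0.39159947 -0.75400057  0.19519088]
26.8667 0.40606120992431516 19.99710304207838
28.4417 0.4019945674721438 19.981026701643714 [ 0.35162626  0.74643102 -3.52005262] [ 1.29289029  0.41643109 -0.79939602  1.59529597  0.30845071  1.26380343
 -2.17639204]
```

```bash
cat > place.py <<'E'
from h import *
q=qt(B[2],0,np.pi); x,y=-.085,-.02
arm.move_ptp(W(x,y,.37),q); arm.move_l(W(x,y,.12),.2); arm.move_l(W(x,y,.041),.1); arm.hold(.2)
F=np.array(state()['contact_force']); print(state()['t'],F)
z=.041
while z>.031:
    z-=.001; arm.move_l(W(x,y,z),.03); f=(np.array(state()['contact_force'])-F)[2]; print(round(z,3),round(f,1),end='; ')
    if f>2.5: break
release(); arm.hold(.3); arm.move_l(W(x,y,.12),.1); arm.move_l(W(x,y,.4),.25)
arm.move_ptp([0.42,-0.2,0.42],qt(0,0.2)); s=state(); print(s['t'])
im,d=grab_frame('wrist'); P=wcloud(d,s)
b=grab_frame('top')[0]; a=grab_frame('scene')[0]
save('f.png',np.vstack([np.hstack([a[90:320,200:450],b[60:290,150:400]]),cv2.resize(im,(500,312))]))
for k in spotter.masks_of('wrist','weight_500'):
    m=k['pixels']&(d>0); print(round(k['p'],2),np.median(P[m],0).round(3),P[m].max(0).round(3),im[m].mean(0).round())
print(W(x,y,.02))
E
python3 place.py
```

```text
33.625 [ 0.86573686  0.00910837 -5.08411204]
0.04 0.3; 0.039 0.1; 0.038 0.7; 0.037 0.9; 0.036 0.5; 0.035 8.3; 40.2917
0.86 [0.602 0.009 0.061] [0.627 0.035 0.084] [160. 153. 123.]
0.7 [ 0.576 -0.369  0.03 ] [ 0.593 -0.359  0.048] [177. 169. 137.]
0.66 [ 0.441 -0.32   0.042] [ 0.458 -0.307  0.064] [ 65. 150. 151.]
0.5 [ 0.363 -0.39   0.038] [ 0.432 -0.252  0.43 ] [ 74. 131. 131.]
[0.6065105065519898, 0.018665400357551185, 0.019287454334773677]
```

View pics/f.png

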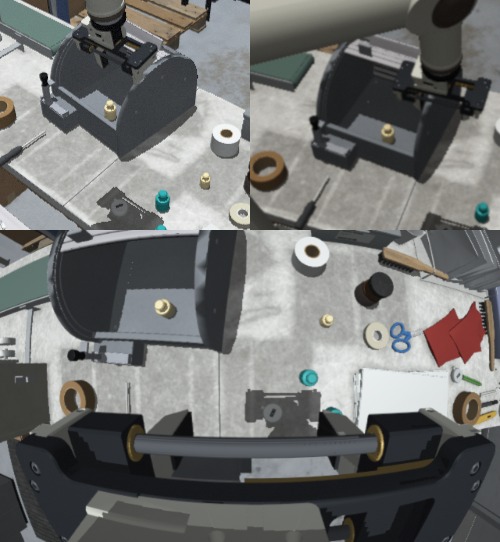

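The larger weight stands upright in the box, in the wrist view at about (162,308), with its top at z ≈ 84 mm. The shutter is open, the knob is at its outer end, the small weight has not moved and the gripper is clear. Handing in.

```bash
python3 -c "
from bench import *
print(order.job_done(), state()['t'])"
```

```text
the job is handed in; nothing more can be done
the job is handed in; nothing more can be done
```

I handed the job in at about 40 s with the lock knob at its outer end stop, the shutter fully open, the larger weight upright on the box floor and released, and the smaller weight untouched; no verdict came back.

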